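# Close the strainer block and hold its cover shut

## Task

Close the filling line's strainer block: push its open strainer drawer fully home until it clicks, then lift the loose cover by its bonnet and lower it over the two dowels of the block, the right way round, with its hose barb pointing away from the drawer. Press the cover down flush against the valve spring and finish while still gripping it and pressing it shut, so that the screws can be put in. Leave the beaker, the hex key and the bottle caps where they are.

Things in the scene. Friction and masses are not known exactly. Their poses are not given: they have to be found in the camera images.
- housing_face (a point): centre of the flat top face, 60 mm above the desk, of the strainer block's fixed lower half: aluminium, 104 mm long (x), 70 mm wide (y), on a dark plate 90 x 118 mm, 8 mm thick. Its +x points from the drawer (at -x, robot's side) to the brass barb at the back, z up. A domed brass valve poppet on a spring stands 5 mm proud at this point
- dowel_front (a point): axis, at the height of the block's face, of the front one of two round-nosed steel dowels: 10 mm diameter, 15 mm proud of the face, the top 6 mm tapering to 4 mm across; at x = -36, y = +21 mm from housing_face in the block's axes
- dowel_rear (a point): axis, at the height of the block's face, of the rear dowel, same size; at x = +36, y = -21 mm from housing_face in the block's axes
- strainer_drawer (a joint): opening of the drawer in m: 0 = home, grows to 0.05 as it comes out along the block's -x. Friction 1 N; over the last 10 mm a spring ball resists with about 4 N more, then snaps it home on a stop. A 10 mm square lug on it stands 6 mm above the block's face, 27 mm in front of the face's centre when home, and enters the cover's slot: it blocks the cover, or is locked out by it, if not home first
- drawer_pull (a point): centre of the drawer's pull: a level bar 6 mm thick, 34 mm wide along the block's y, 34 mm above the desk, 14 mm in front of the drawer's front plate (60 mm wide, from 11 to 51 mm high). With the drawer home the bar lies 72.5 mm in front of the block's centre. Push on it along the block's +x
- valve_poppet (a joint): how far the sprung poppet is pressed down, in m: 0 = free, 5 mm proud; 0.005 = flush, cover closed. The spring pushes up with 6 N at 0 and 11 N at 0.005; the cover's weight alone does not press it down
- cover_grip (a point): grip point of the loose cover (about 0.35 kg, lying underside down): midway between two flats (34 mm apart along its y, 36 mm long) of its square bonnet, 35 mm above its underside, 1 mm to +x of its centre. The bonnet spans 12 to 47 mm above the underside, a round plug on top ends at 52 mm. Its +x points along the brass hose barb, which ends 44 mm from the centre, axis 31 mm high
- cover_face (a point): centre of the underside of the cover's flange, 100 mm (x) by 66 mm (y), 12 mm thick. It belongs on housing_face with the axes of cover and block parallel: the barb at the back, the square slot (17 mm wide, right through) at the drawer's end
- hole_front (a point): axis of the cover's front dowel hole at its underside, at x = -36 mm, y = +21 mm from cover_face: 12 mm in diameter, right through; belongs on dowel_front. The two smaller holes at the other corners are for screws
- hole_rear (a point): axis of the cover's rear dowel hole at its underside, at x = +36 mm, y = -21 mm from cover_face: 12 mm in diameter, right through; belongs on dowel_rear
- beaker: clear beaker, 70 mm across, 90 mm high, origin under its centre, standing to the left under the filling nozzle: to be left alone. The machine's boom and nozzle hang above it, from about 0.27 to 0.38 m over the desk, reaching out from the machine at the left: keep the arm clear of them
- hex_key: dark L-shaped hex key 88 mm long, 5 mm thick, lying flat to the left of the block, origin under its long leg: to be left alone
- cap_1: white bottle cap, 31 mm across, 20 mm high, origin under its centre, behind the block: to be left alone
- cap_4: white bottle cap like cap_1: to be left alone
- cap_5: white bottle cap like cap_1: to be left alone
Not all that is in view belongs to the job. What is shaped like the part that bears housing_face but green is not meant.

How it is judged:
On the way, in this order (a step that is already met when the one before it is completed fails the run):
1. the strainer drawer is pushed home to its detent while the cover is still off the block (value of joint strainer_drawer below 0.002 m and horizontal distance between cover_face and housing_face above 0.05 m), for 0.2 s.
2. the cover is carried clear of the desk in the gripper (height (world z) of cover_face above 0.03 m and contact force between the fingers and cover above 2 N and angle between cover's own z axis and vertical below 0.3 rad), for 0.2 s.
At the end, for the whole second after the job is handed in: Drawer home within 2 mm; both dowels in their holes (axes within 2 mm); cover flat within 2 degrees and flush (gap under 1.2 mm), poppet down at least 3.7 mm, cover pressed on the block with over 8 N, and fingers still holding the cover with over 5 N through the last second (value of joint strainer_drawer below 0.002 m and horizontal distance between hole_front and dowel_front below 0.002 m and horizontal distance between hole_rear and dowel_rear below 0.002 m and z of cover_face in the frame of housing_face below 0.0012 m and angle between cover_face's own z axis and vertical below 0.035 rad and value of joint valve_poppet above 0.0037 m and contact force between cover and housing above 8 N and contact force between the fingers and cover above 5 N); the arm keeps its last pose, push and grip.
It fails at once if the beaker, the hex key or a bottle cap is shifted by more than 25 mm (distance of any of beaker, hex_key, cap_1, cap_4, cap_5 from where it was at the start of the episode above 0.025 m).
It also fails if it takes over 61 s, if anything falls off the work surface, if the arm or the gripper's body presses on something with over 40 N, if the wrist force passes 120 N, or if a joint passes its speed limit or range.

## Robot

A 6-joint arm with a two-finger parallel gripper is mounted at the origin on a cart in front of the work surface, level with it; the furniture and walls round the work are solid. World frame = base frame: x ahead of the robot, y to its left, z up, the work surface at z = 0. Lengths are in m, angles in rad, forces in N, time in s.
With the tool pointing down it reaches from about 0.35 to 0.775 m from the base axis. Payload 5.5 kg.
Tool frame: the origin (TCP) lies midway between the tips of the shut fingers; the grasp point (between the pads) lies hold_point_z behind it (hold_point_z is the distance from the TCP to the grasp point, in m); z points along the fingers, y is the direction in which the jaws open and shut (so a half turn about z gives the same grasp; the last joint's range is limited). The gripper opens to 85 mm and grips with 20 to 120 N. Pads are 22 mm wide; open, the fingers measure 114 mm over their backs; the gripper's body (76 mm by 85 mm) begins 54 mm behind the grasp point. The pads swing forward as they close: fully open they stand 13 mm farther back than shut.
Start: joints at [-1.402, 0.313, 0.046, 1.304, 0, 1.431], TCP at [0.175, -0.548, 0.231] pointing down, gripper open.
Joint ranges: [-2.76, 2.76], [-0.86, 1.69], [-1.03, 1.26], [-2.2, 2.34], [-1.47, 1.5], [-3.14, 3.14]. Speed limits (rad/s): [2.57, 2.57, 3.14, 3.14, 3.14, 3.14].

## Interface

Orientations are given as a unit quaternion [w, x, y, z].
In Python, from workcell import * gives the robot as it stands. The module is installed in compiled form; this text tells all that it offers.
- The arm moves only by the tool jog_arm, never from a script. Its argument "plan" is a list of rows, each a list of 6 numbers: the shift along the world's x, y, z in m, then the turn, a rotation vector about the world's x, y, z in degrees. A call has exactly 10 rows; each row shifts and turns the commanded pose from where the row before left it; what a row does not reach is not made up. A row lasts 1/10 s, in which the tool goes at most 50 mm and 8.59 degrees, less where a joint would pass 70% of its speed; a pose out of reach is approached as far as the arm can. A call with a gripper value outside its range is refused whole. "hand" is the opening, from 0 (shut) to 1 (fully open), set as the call begins (left out, the last holds). The fingers move at their own pace and stop on an object; "force" is the grip in N (left out, the last holds). Time passes only in rows, so rows that do not move let the fingers close, or fill a call up. It gives the time, the measured TCP pose, the force and the opening at its end, in the units of the state.
- get_state(): the state, without advancing time (a new reading comes with each control period).
- read_camera(name): name is "side" or "top"; returns the picture (420x560x3 uint8, red, green, blue); there is no depth.
- calibration(name): a dict with "K" (3x3 intrinsics, pixels), "D" ([k1, k2, p1, p2, k3] as OpenCV has them; the pictures are not rectified), "world_to_cam" (4x4, takes a point from world to camera coordinates). Camera axes: x right, y down, z forward; pixel columns grow to the right and rows downward; lengths in m; the calibration is good to about 2 mm. A picture is of the moment at which its call begins. calibration takes no time and is no camera call.
- hand_in(): hands the job in, once; it reports no verdict.
The state is a dict: "clock": time; "joint_pos": joint angles; "qvel": joint speeds; "tau": joint torques, N m; "tcp_pos": TCP position; "orientation": TCP orientation; "wrist_force": force on the tool from outside, world axes, zero at the start; "ft_torque": the same for the moment, N m; "finger_gap": finger opening in m.
Only numpy, scipy, OpenCV 4.12 (cv2) and the standard library are available. Lean on these libraries where they do the work, as an engineer would, in place of code of your own. Each camera call takes 0.05 s, during which the arm holds its last target.

## Working session

There is one attempt and no reset: what is moved stays moved. The work goes in short steps, Python scripts to look and compute and a tool call to move; the robot and the scene stay as the last step left them, time stands still between calls to the robot, and variables do not carry over. Pictures are saved under pics/ and viewed, and the job is handed in when it is done.

Besides the shell and the picture viewer there is one more tool, called after "Emit:" in YAML: its name, and indented under it one key for each argument. jog_arm: Moves the arm, as the interface text tells. Its arguments: {"type":"object","properties":{"plan":{"type":"array","items":{"type":"array","items":{"type":"number"}}},"hand":{"type":"number"},"force":{"type":"number"}},"required":["plan"]}

```bash
mkdir -p pics; python3 - <<'E'
from workcell import *
import cv2, json
s=get_state(); print({k:(v if not hasattr(v,'round') else v) for k,v in s.items()})
for n in ("side","top"):
    im=read_camera(n); cv2.imwrite(f"pics/{n}0.png",im[:,:,::-1])
    c=calibration(n); print(n,c)
try: print(hold_point_z)
except Exception as e: print(e)
import workcell; print([a for a in dir(workcell) if a[0]!='_'])
E
```

```text
{'clock': 0.0, 'joint_pos': array([-1.40160018e+00,  3.14021056e-01,  4.49962873e-02,  1.30359551e+00,
        7.15264943e-06,  1.43119968e+00]), 'qvel': array([-6.70525892e-04,  3.31595867e-04, -2.77954383e-05,  1.04238560e-03,
       -6.24894948e-04, -1.01644544e-03]), 'tau': array([-1.43619955e-04, -4.80633116e+01,  2.98530400e+01,  1.95192610e-02,
       -1.99249271e-04,  1.64142602e-05]), 'tcp_pos': array([ 0.17465718, -0.54730681,  0.23040419]), 'orientation': array([-9.11930919e-04,  9.88104125e-01,  1.53783635e-01, -9.92062236e-06]), 'wrist_force': array([-0.25012825,  0.62589375,  0.39712086]), 'ft_torque': array([ 0.01172087, -0.02699194,  0.05954877]), 'finger_gap': 0.08573585998577243}
side {'K': array([[437.50091865,   0.        , 287.25910235],
       [  0.        , 437.50091865, 211.02651728],
       [  0.        ,   0.        ,   1.        ]]), 'D': array([-0.01595332,  0.        ,  0.        ,  0.        ,  0.        ]), 'world_to_cam': array([[-0.99984475, -0.00743575,  0.01597462,  0.5742213 ],
       [-0.01750572,  0.52245604, -0.8524865 ,  0.15445431],
       [-0.00200717, -0.8526338 , -0.5225051 ,  0.77513666],
       [ 0.        ,  0.        ,  0.        ,  1.        ]])}
top {'K': array([[380.39532826,   0.        , 277.30286165],
       [  0.        , 380.39532826, 210.76511561],
       [  0.        ,   0.        ,   1.        ]]), 'D': array([-0.09132952,  0.        ,  0.        ,  0.        ,  0.        ]), 'world_to_cam': array([[-0.01239131, -0.99992013,  0.00248783, -0.1375983 ],
       [-0.99532761,  0.01209606, -0.09579476,  0.57423922],
       [ 0.09575702, -0.00366323, -0.995398  ,  0.90989968],
       [ 0.        ,  0.        ,  0.        ,  1.        ]])}
0.0187
['MotionError', 'calibration', 'get_state', 'hand_in', 'hold_point_z', 'read_camera']
```

View pics/top0.png

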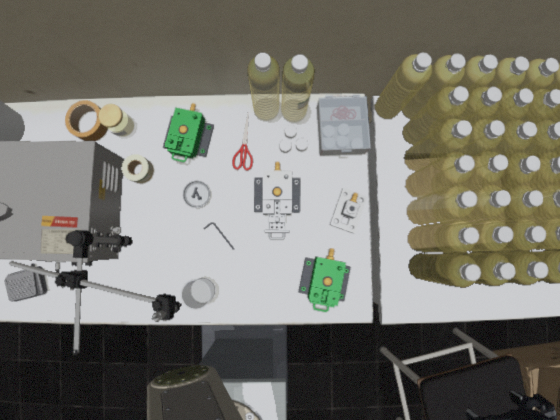

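View pics/side0.png

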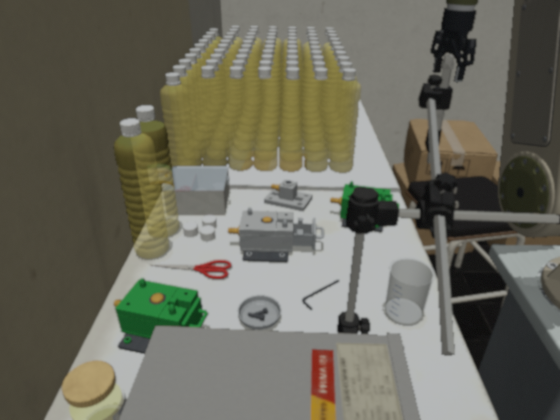

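The top view shows three strainer blocks: an aluminium one at (278,193) and green ones at (185,130) and (328,280). The aluminium block is the one meant, with its drawer pointing down at (278,225). The loose cover is at (347,210), with its barb toward the upper right. Next I'll enlarge these.

```bash
python3 - <<'E'
import cv2
a=cv2.imread("pics/top0.png")[150:250,240:380]
cv2.imwrite("pics/c1.png",cv2.resize(a,None,fx=5.7,fy=5.7,interpolation=cv2.INTER_CUBIC))
a=cv2.imread("pics/side0.png")[170:270,220:360]
cv2.imwrite("pics/c2.png",cv2.resize(a,None,fx=5.7,fy=5.7,interpolation=cv2.INTER_CUBIC))
E
```

```text
(no output)
```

View pics/c1.png

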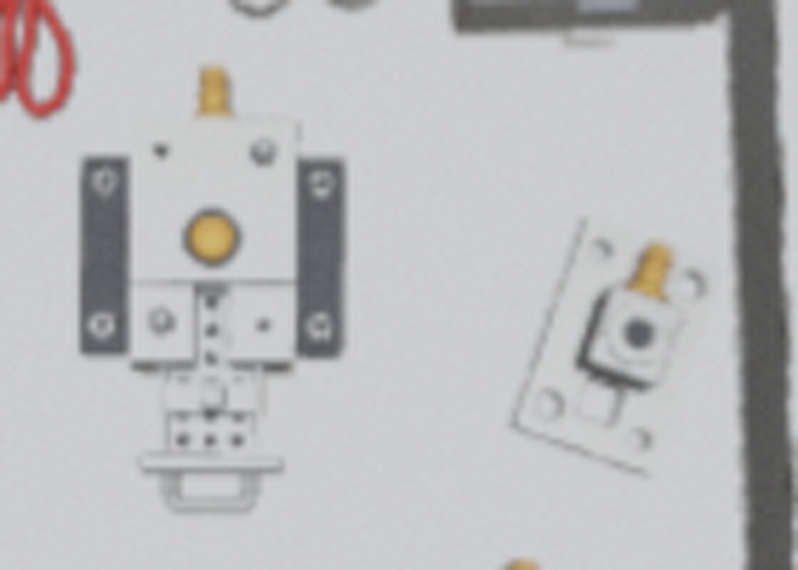

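View pics/c2.png

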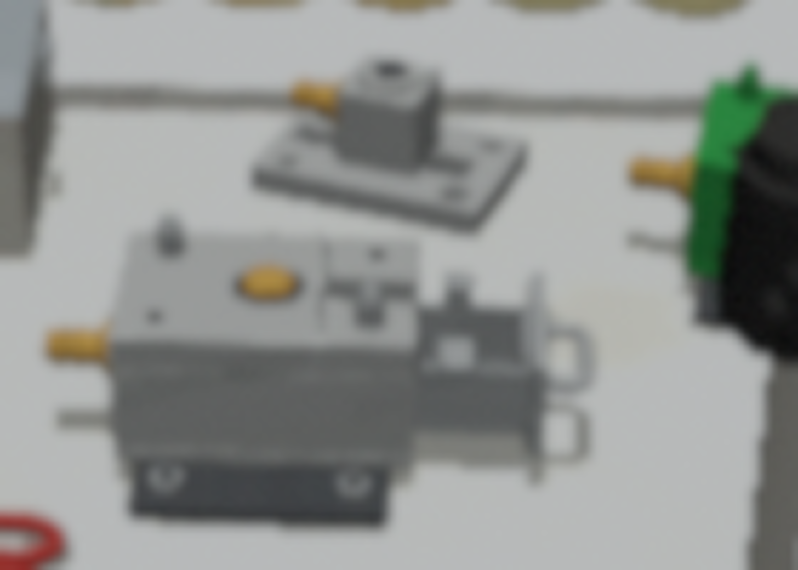

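```bash
cat > h.py <<'E'
import numpy as np, cv2
from workcell import *
def ray(n,p):
    c=calibration(n);T=c["world_to_cam"];R=T[:3,:3];t=T[:3,3]
    u=cv2.undistortPoints(np.array([[p]],float),c["K"],c["D"])[0,0]
    return -R.T@t, R.T@np.array([u[0],u[1],1.])
def onz(n,p,z):
    o,d=ray(n,p);return o+d*(z-o[2])/d[2]
def proj(n,P):
    c=calibration(n);T=c["world_to_cam"]
    return cv2.projectPoints(np.array([P],float),cv2.Rodrigues(T[:3,:3])[0],T[:3,3],c["K"],c["D"])[0][0,0]
def two(p1,p2):
    o1,d1=ray("top",p1);o2,d2=ray("side",p2)
    A=np.stack([d1,-d2],1);s=np.linalg.lstsq(A,o2-o1,rcond=None)[0]
    a=o1+s[0]*d1;b=o2+s[1]*d2
    return (a+b)/2,np.linalg.norm(a-b)
def c2p(c,off,f=5.7): return [(c[0]+.5)/f-.5+off[0],(c[1]+.5)/f-.5+off[1]]
E
python3 - <<'E'
from h import *
np.set_printoptions(precision=4,suppress=True)
for n,off in(("top",(240,150)),("side",(220,170))):
    im=cv2.imread(f"pics/{n}0.png");hsv=cv2.cvtColor(im,cv2.COLOR_BGR2HSV)
    m=cv2.inRange(hsv,(8,90,60),(32,255,255))
    sub=np.zeros_like(m);sub[off[1]:off[1]+100,off[0]:off[0]+140]=m[off[1]:off[1]+100,off[0]:off[0]+140]
    k,l,st,ce=cv2.connectedComponentsWithStats(sub)
    for i in range(1,k):
        if st[i,4]>8: print(n,st[i],ce[i])
T=(240,150);S=(220,170)
def t(c,z,name): print(name,onz("top",c2p(c,T),z))
t((212,237),.063,"poppet")
t((263,152),.075,"dowel r tip"); t((161,320),.075,"dowel f tip")
t((161,151),.06,"screwhole RL");t((263,325),.06,"screwhole FR")
for c in((105,182),(320,182),(102,325),(320,325)): t(c,.008,"plate screw")
t((212,510),.034,"pull"); 
for c,n in(((603,250),"rl screw"),((694,286),"dowel r hole"),((549,404),"dowel f hole"),((642,440),"fr screw")): t(c,.012,n)
t((638,332),.052,"plug"); t((600,403),.012,"slot")
print(two(c2p((638,332),T),c2p((388,70),S)),"plug2")
print(two(c2p((212,237),T),c2p((268,284),S)),"poppet2")
E
```

```text
top [275 162   5   8  31] [277.0645 166.1935]
top [273 188   8   8  48] [276.5833 191.25  ]
top [351 193   6   9  35] [353.9143 197.3429]
side [272 185   7   5  27] [275.2593 186.6296]
side [331 198  11   6  43] [336.3721 200.    ]
side [263 217   9   5  37] [266.8378 219.1892]
side [229 228  10   5  43] [233.2558 230.1163]
poppet [ 0.6161 -0.1438  0.063 ]
dowel r tip [ 0.6496 -0.1654  0.075 ]
dowel f tip [ 0.5801 -0.1224  0.075 ]
screwhole RL [ 0.6534 -0.1228  0.06  ]
screwhole FR [ 0.5791 -0.1647  0.06  ]
plate screw [ 0.6496 -0.0967  0.008 ]
plate screw [ 0.6484 -0.1924  0.008 ]
plate screw [ 0.5855 -0.0949  0.008 ]
plate screw [ 0.5844 -0.1913  0.008 ]
pull [ 0.5028 -0.1425  0.034 ]
rl screw [ 0.6159 -0.3172  0.012 ]
dowel r hole [ 0.5994 -0.3573  0.012 ]
dowel f hole [ 0.5478 -0.2913  0.012 ]
fr screw [ 0.5314 -0.332   0.012 ]
plug [ 0.5751 -0.3236  0.052 ]
slot [ 0.548  -0.3139  0.012 ]
(array([ 0.5759, -0.324 ,  0.0507]), np.float64(0.0013708466529370636)) plug2
(array([ 0.6168, -0.1439,  0.0608]), np.float64(0.0007944354108234086)) poppet2
```

```bash
python3 - <<'E'
from h import *
np.set_printoptions(precision=4,suppress=True)
T=(240,150)
print("beaker",onz("top",(203,295),0), onz("side",(404,312),0))
for p in((165,307),(180,300)):
  for z in(.27,.38): print("nozzle",p,onz("top",p,z))
print("nozzle side ",[two((165,307),p) for p in((362,205),(350,325))])
print("green", [onz("top",p,z) for p,z in(((310,300),.06),((313,258),.06),((304,291),.008),((312,305),.05),((331,255),.06))])
print("bar", onz("top",c2p((212,505),T),.034), "lug",onz("top",c2p((210,397),T),.066), "plate front",onz("top",c2p((140,468),T),.051),onz("top",c2p((283,470),T),.051))
print("desk edge",onz("top",(280,322),0),"hexkey",onz("top",(233,248),0))
E
```

```text
beaker [0.3656 0.0439 0.    ] [0.3768 0.0434 0.    ]
nozzle (165, 307) [0.3771 0.0612 0.27  ]
nozzle (165, 307) [0.3939 0.029  0.38  ]
nozzle (180, 300) [0.3897 0.0337 0.27  ]
nozzle (180, 300) [0.4045 0.0059 0.38  ]
nozzle side  [(array([0.4228, 0.066 , 0.228 ]), np.float64(0.10345641511732251)), (array([0.413 , 0.1186, 0.0536]), np.float64(0.13648272922388047))]
green [array([ 0.3586, -0.2184,  0.06  ]), array([ 0.4565, -0.2273,  0.06  ]), array([ 0.3738, -0.2084,  0.008 ]), array([ 0.3454, -0.2238,  0.05  ]), array([ 0.4629, -0.27  ,  0.06  ])]
bar [ 0.5049 -0.1425  0.034 ] lug [ 0.5488 -0.1422  0.066 ] plate front [ 0.5204 -0.1125  0.051 ] [ 0.5188 -0.1725  0.051 ]
desk edge [ 0.2971 -0.148   0.    ] hexkey [ 0.4823 -0.032   0.    ]
```

Emit:
jog_arm:
  plan:
    - [0.0145,0.0202,0,0,0,8.05]
    - [0.0145,0.0202,0,0,0,8.05]
    - [0.0145,0.0202,0,0,0,8.05]
    - [0.0145,0.0202,0,0,0,8.05]
    - [0.0145,0.0202,0,0,0,8.05]
    - [0.0145,0.0202,0,0,0,8.05]
    - [0.0145,0.0202,0,0,0,8.05]
    - [0.0145,0.0202,0,0,0,8.05]
    - [0.0145,0.0202,0,0,0,8.05]
    - [0.0145,0.0202,0,0,0,8.05]
  hand: 0

```text
clock: 1.1
tcp_pos: [0.3201, -0.3447, 0.231]
orientation: [-0.0, 0.653, 0.758, 0.0]
wrist_force: [0.4, 1.2, 1.0]
finger_gap: -0.0002
```

Emit:
jog_arm:
  plan:
    - [0.0145,0.0202,0,0,0,8.05]
    - [0.0145,0.0202,0,0,0,8.05]
    - [0.0145,0.0202,0,0,0,8.05]
    - [0.0145,0.0202,0,0,0,8.05]
    - [0.0145,0.0202,0,0,0,8.05]
    - [0.0145,0.0202,0,0,0,8.05]
    - [0.0145,0.0202,0,0,0,8.05]
    - [0.0145,0.0202,0,0,0,8.05]
    - [0.0145,0.0202,0,0,0,8.05]
    - [0.0145,0.0202,0,0,0,8.05]

```text
clock: 2.1
tcp_pos: [0.4649, -0.1428, 0.2309]
orientation: [-0.0, 0.009, 1.0, 0.0]
wrist_force: [-0.4, -0.3, 0.0]
finger_gap: -0.0001
```

Emit:
jog_arm:
  plan:
    - [0,0,-0.0209,0,0,0]
    - [0,0,-0.0209,0,0,0]
    - [0,0,-0.0209,0,0,0]
    - [0,0,-0.0209,0,0,0]
    - [0,0,-0.0209,0,0,0]
    - [0,0,-0.0209,0,0,0]
    - [0,0,-0.0209,0,0,0]
    - [0,0,-0.0209,0,0,0]
    - [0,0,-0.0209,0,0,0]
    - [0,0,-0.0209,0,0,0]

```text
clock: 3.1
tcp_pos: [0.4644, -0.1437, 0.0212]
orientation: [-0.0, 0.011, 1.0, 0.0]
wrist_force: [0.8, -1.2, 0.2]
finger_gap: 0.0004
```

```bash
python3 - <<'E'
from h import *
a=read_camera("side")[150:270,200:370,::-1];cv2.imwrite("pics/s1.png",cv2.resize(a,None,fx=4.6,fy=4.6,interpolation=cv2.INTER_CUBIC))
print(get_state())
E
```

```text
{'clock': 3.15, 'joint_pos': array([-4.65526660e-01,  3.20830521e-01, -5.14213395e-01,  7.41090511e-01,
        7.38839690e-05, -4.42590142e-01]), 'qvel': array([-0.00085401, -0.02543064,  0.01491344,  0.10825917, -0.00029921,
       -0.00227534]), 'tau': array([ 1.40328649e-01, -4.88811064e+01,  2.74666178e+01, -1.01554755e-02,
       -8.63272289e-03, -2.93603409e-05]), 'tcp_pos': array([ 0.46235031, -0.14271034,  0.01829189]), 'orientation': array([-0.0023824 ,  0.01146807,  0.99993068,  0.00120389]), 'wrist_force': array([-0.3966353 , -0.4899115 , -1.96128699]), 'ft_torque': array([0.03939893, 0.04196975, 0.01882821]), 'finger_gap': 0.00018879970451468687}
```

View pics/s1.png

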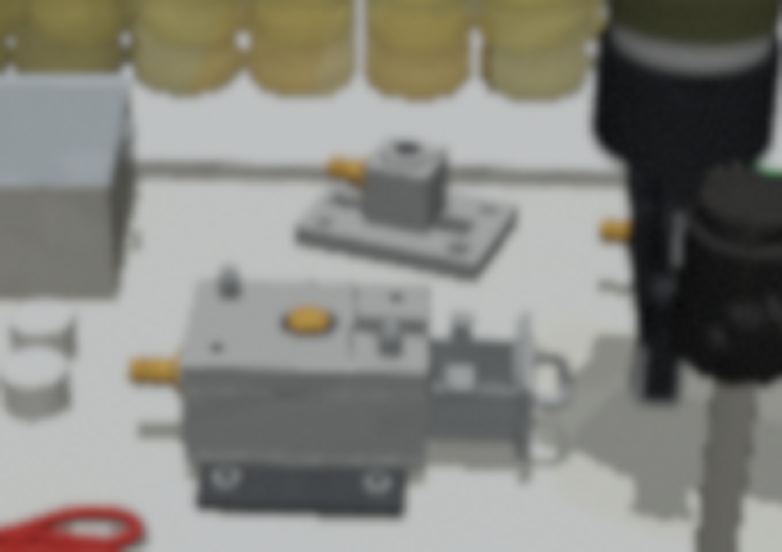

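The picture shows the shut fingers at crop (655,380), clear in front of the pull at (555,380) and in line with it. I'll push now.

Emit:
jog_arm:
  plan:
    - [0.006,0,0,0,0,0]
    - [0.006,0,0,0,0,0]
    - [0.006,0,0,0,0,0]
    - [0.006,0,0,0,0,0]
    - [0.006,0,0,0,0,0]
    - [0.006,0,0,0,0,0]
    - [0.006,0,0,0,0,0]
    - [0.006,0,0,0,0,0]
    - [0.006,0,0,0,0,0]
    - [0.006,0,0,0,0,0]

```text
clock: 4.15
tcp_pos: [0.5232, -0.1439, 0.022]
orientation: [-0.002, 0.012, 1.0, -0.0]
wrist_force: [-12.6, -2.7, 8.8]
finger_gap: -0.0
```

Emit:
jog_arm:
  plan:
    - [0.001,0,0,0,0,0]
    - [0.001,0,0,0,0,0]
    - [0.001,0,0,0,0,0]
    - [0.001,0,0,0,0,0]
    - [0.001,0,0,0,0,0]
    - [0.001,0,0,0,0,0]
    - [0,0,0,0,0,0]
    - [0,0,0,0,0,0]
    - [0,0,0,0,0,0]
    - [0,0,0,0,0,0]

```text
clock: 5.15
tcp_pos: [0.5305, -0.1437, 0.0223]
orientation: [-0.0, 0.011, 1.0, 0.0]
wrist_force: [-3.6, 0.1, 0.2]
finger_gap: -0.0002
```

```bash
python3 - <<'E'
from h import *
a=read_camera("side")[150:270,200:370,::-1];cv2.imwrite("pics/s2.png",cv2.resize(a,None,fx=4.6,fy=4.6,interpolation=cv2.INTER_CUBIC))
s=get_state();print(s["tcp_pos"],s["wrist_force"])
E
```

```text
[ 0.53051388 -0.143699    0.02225067] [-3.75936252 -0.43927374  0.15165399]
```

View pics/s2.png

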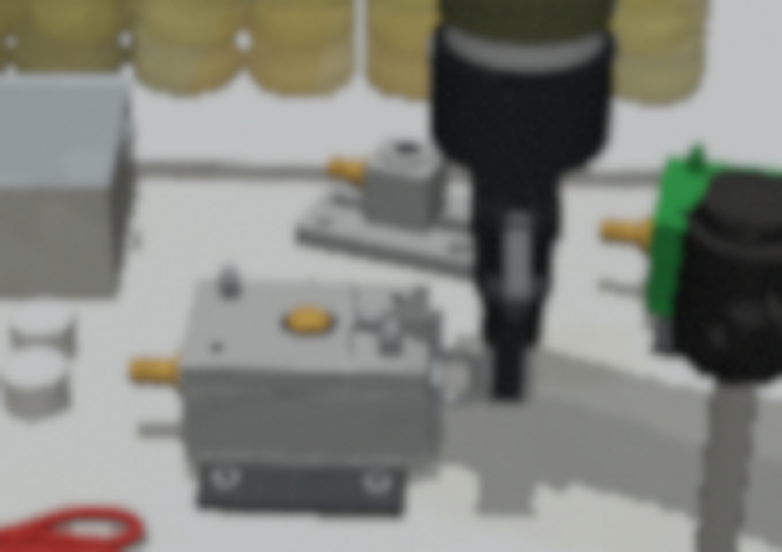

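The side view shows the drawer plate up against the block at crop (440,370). The force is only 3.7 N, so I'll push further until it meets the stop.

Emit:
jog_arm:
  plan:
    - [0.001,0,0,0,0,0]
    - [0.001,0,0,0,0,0]
    - [0.001,0,0,0,0,0]
    - [0,0,0,0,0,0]
    - [0,0,0,0,0,0]
    - [0,0,0,0,0,0]
    - [0,0,0,0,0,0]
    - [0,0,0,0,0,0]
    - [0,0,0,0,0,0]
    - [0,0,0,0,0,0]

```text
clock: 6.2
tcp_pos: [0.5307, -0.1436, 0.0221]
orientation: [-0.003, 0.012, 1.0, 0.0]
wrist_force: [-10.9, -1.2, 6.4]
finger_gap: 0.0001
```

The tool stopped at x = 0.5307 while the force rose to 11 N, so the drawer is on its stop. I'll back off, rise and check from above.

Emit:
jog_arm:
  plan:
    - [-0.015,0,0,0,0,0]
    - [-0.015,0,0,0,0,0]
    - [0,0,0.0225,0,0,0]
    - [0,0,0.0225,0,0,0]
    - [0,0,0.0225,0,0,0]
    - [0,-0.02,0.0225,0,0,0]
    - [0,-0.03,0.0225,0,0,0]
    - [0,-0.03,0.0225,0,0,0]
    - [0,-0.03,0.0225,0,0,0]
    - [0,-0.03,0.0225,0,0,0]
  hand: 0.7

```text
clock: 7.2
tcp_pos: [0.5051, -0.2854, 0.2041]
orientation: [0.002, 0.011, 1.0, -0.001]
wrist_force: [0.8, -0.2, 0.1]
finger_gap: 0.0598
```

```bash
python3 - <<'E'
from h import *
for n,f in(("top",0),("side",0)):
    im=read_camera(n)[:,:,::-1];cv2.imwrite(f"pics/{n}3.png",im)
a=cv2.imread("pics/top3.png")[150:250,240:380];cv2.imwrite("pics/t3.png",cv2.resize(a,None,fx=5.7,fy=5.7,interpolation=cv2.INTER_CUBIC))
s=get_state();print(s["tcp_pos"],s["wrist_force"],s["finger_gap"],s["orientation"])
E
```

```text
[ 0.50671519 -0.28902608  0.20635454] [ 0.67081378 -0.27695585 -0.33436227] 0.06036106730655556 [ 0.00428109  0.01310776  0.99990026 -0.00305315]
```

View pics/t3.png

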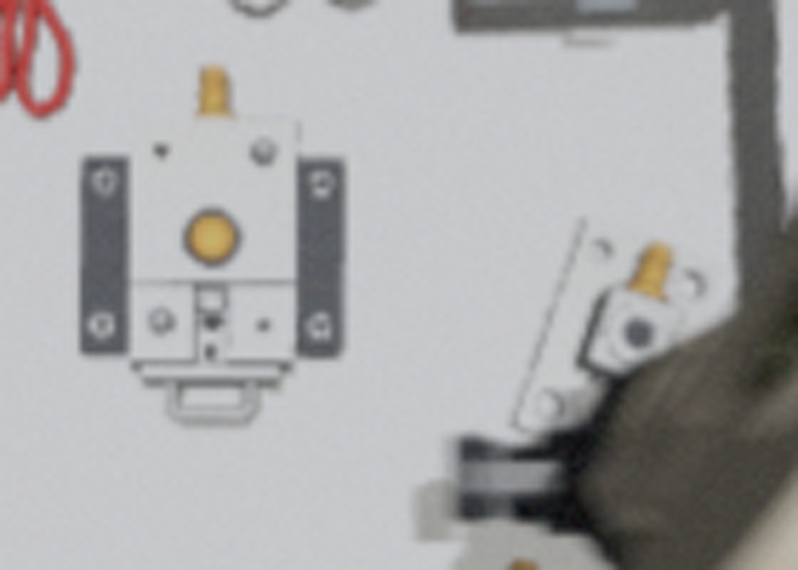

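Emit:
jog_arm:
  plan:
    - [0.012,-0.007,0,0,0,-3.3]
    - [0.012,-0.007,0,0,0,-3.3]
    - [0.012,-0.007,0,0,0,-3.3]
    - [0.012,-0.007,-0.015,0,0,-3.3]
    - [0.012,-0.007,-0.015,0,0,-3.3]
    - [0.011,-0.006,-0.02,0,0,-3.2]
    - [0,0,-0.02,0,0,0]
    - [0,0,-0.01,0,0,0]
    - [0,0,0,0,0,0]
    - [0,0,0,0,0,0]

```text
clock: 8.3
tcp_pos: [0.5751, -0.3246, 0.1229]
orientation: [0.0, 0.182, 0.983, 0.0]
wrist_force: [-0.2, 0.9, 0.6]
finger_gap: 0.06
```

```bash
python3 - <<'E'
from h import *
np.set_printoptions(precision=4,suppress=True)
T=(240,150)
print("lug",onz("top",c2p((211,297),T),.066),"pull outer",onz("top",c2p((213,423),T),.034))
for n in("top","side"):
    im=read_camera(n)[:,:,::-1];cv2.imwrite(f"pics/{n}4.png",im)
a=cv2.imread("pics/side4.png")[130:250,200:370];cv2.imwrite("pics/s4.png",cv2.resize(a,None,fx=4.6,fy=4.6,interpolation=cv2.INTER_CUBIC))
s=get_state();q=s["orientation"];print(s["tcp_pos"],s["finger_gap"],2*np.degrees(np.arctan2(q[2],q[1])),q)
E
```

```text
lug [ 0.5904 -0.1431  0.066 ] pull outer [ 0.54   -0.1434  0.034 ]
[ 0.5755 -0.3251  0.1238] 0.05974471263301531 159.00417874328576 [ 0.0012  0.1822  0.9833 -0.0004]
```

View pics/s4.png

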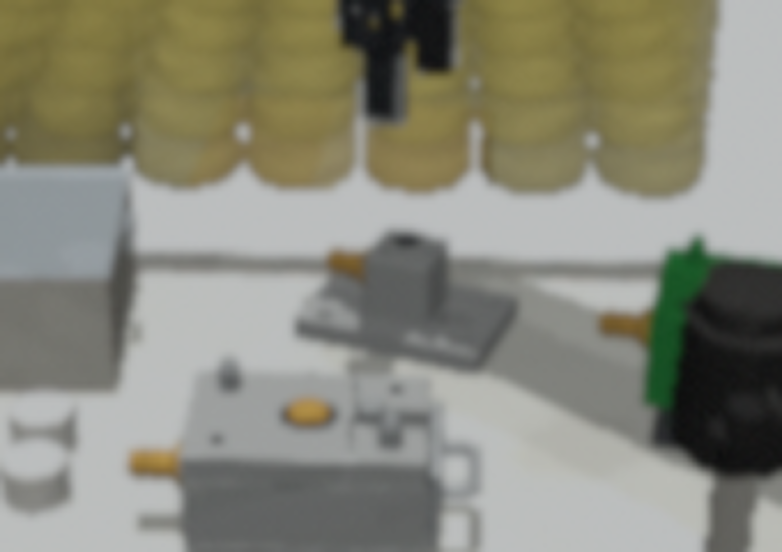

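View pics/top4.png

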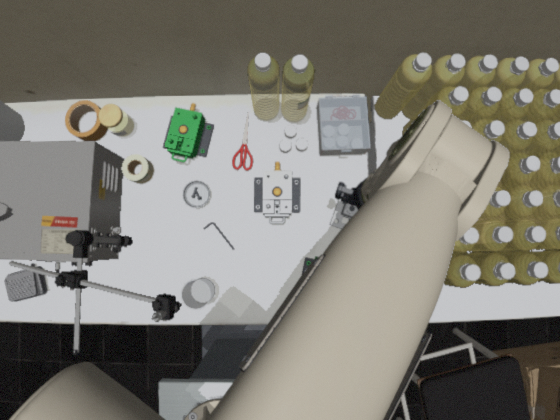

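The drawer's lug is at (0.590, -0.143), the home position. The side view shows the fingers above the bonnet at crop (405,240). I'll descend and grip.

Emit:
jog_arm:
  plan:
    - [0,0,-0.0125,0,0,0]
    - [0,0,-0.0125,0,0,0]
    - [0,0,-0.0125,0,0,0]
    - [0,0,-0.0125,0,0,0]
    - [0,0,-0.0125,0,0,0]
    - [0,0,-0.0125,0,0,0]
    - [0,0,-0.0125,0,0,0]
    - [0,0,-0.0125,0,0,0]
    - [0,0,-0.005,0,0,0]
    - [0,0,0,0,0,0]

```text
clock: 9.4
tcp_pos: [0.5741, -0.3244, 0.0161]
orientation: [-0.001, 0.182, 0.983, 0.0]
wrist_force: [0.7, -0.2, 0.8]
finger_gap: 0.0602
```

Emit:
jog_arm:
  plan:
    - [0,0,0,0,0,0]
    - [0,0,0,0,0,0]
    - [0,0,0,0,0,0]
    - [0,0,0,0,0,0]
    - [0,0,0,0,0,0]
    - [0,0,0,0,0,0]
    - [0,0,0,0,0,0]
    - [0,0,0,0,0,0]
    - [0,0,0,0,0,0]
    - [0,0,0,0,0,0]
  hand: 0
  force: 70

```text
clock: 10.4
tcp_pos: [0.5754, -0.3252, 0.0184]
orientation: [0.001, 0.182, 0.983, -0.0]
wrist_force: [-0.5, 1.1, 5.6]
finger_gap: 0.0325
```

```bash
python3 - <<'E'
from h import *
im=read_camera("side")[:,:,::-1];cv2.imwrite(f"pics/side5.png",im)
a=cv2.imread("pics/side5.png")[130:250,200:370];cv2.imwrite("pics/s5.png",cv2.resize(a,None,fx=4.6,fy=4.6,interpolation=cv2.INTER_CUBIC))
s=get_state();q=s["orientation"];print(s["tcp_pos"],s["wrist_force"],s["finger_gap"],2*np.degrees(np.arctan2(q[2],q[1])),q)
E
```

```text
[ 0.57541104 -0.32523353  0.01841238] [-0.76339283  0.20143052  5.1786791 ] 0.03323009321402966 158.9957011504677 [ 8.98259611e-04  1.82272330e-01  9.83247630e-01 -2.98322272e-04]
```

View pics/s5.png

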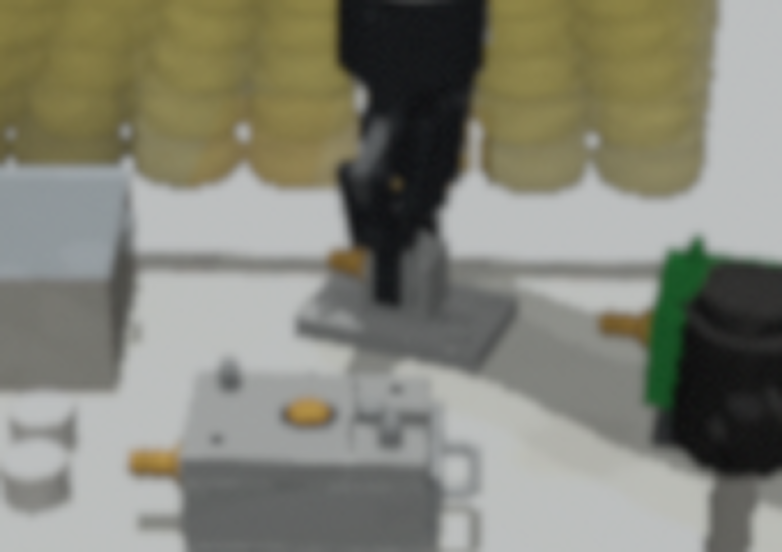

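Emit:
jog_arm:
  plan:
    - [0,0,0.003,0,0,0]
    - [0,0,0.008,0,0,0]
    - [0,0,0.014,0,0,0]
    - [0,0,0.015,0,0,0]
    - [0,0,0.015,0,0,0]
    - [0,0,0.015,0,0,0]
    - [0,0,0.015,0,0,0]
    - [0,0,0.015,0,0,0]
    - [0,0,0.01,0,0,0]
    - [0,0,0,0,0,0]

```text
clock: 11.45
tcp_pos: [0.5757, -0.3256, 0.1296]
orientation: [0.002, 0.182, 0.983, -0.001]
wrist_force: [0.4, -0.4, -2.7]
finger_gap: 0.033
```

Emit:
jog_arm:
  plan:
    - [0.004,0.018,0,0,0,2]
    - [0.004,0.018,0,0,0,2]
    - [0.004,0.018,0,0,0,2]
    - [0.004,0.018,0,0,0,2]
    - [0.004,0.018,0,0,0,2]
    - [0.004,0.018,0,0,0,2]
    - [0.004,0.018,0,0,0,2]
    - [0.004,0.018,0,0,0,2]
    - [0.005,0.018,0,0,0,2]
    - [0.004,0.018,0,0,0,1.8]

```text
clock: 12.45
tcp_pos: [0.6163, -0.1434, 0.1274]
orientation: [0.0, 0.009, 1.0, 0.0]
wrist_force: [-0.5, 0.7, -3.5]
finger_gap: 0.0331
```

```bash
python3 - <<'E'
from h import *
for n in("top","side"):
    im=read_camera(n)[:,:,::-1];cv2.imwrite(f"pics/{n}6.png",im)
a=cv2.imread("pics/side6.png")[130:270,190:360];cv2.imwrite("pics/s6.png",cv2.resize(a,None,fx=4.2,fy=4.2,interpolation=cv2.INTER_CUBIC))
a=cv2.imread("pics/top6.png")[140:240,220:360];cv2.imwrite("pics/t6.png",cv2.resize(a,None,fx=5.7,fy=5.7,interpolation=cv2.INTER_CUBIC))
s=get_state();q=s["orientation"];print(s["tcp_pos"],s["wrist_force"],s["finger_gap"],2*np.degrees(np.arctan2(q[2],q[1])),q)
E
```

```text
[ 0.61627783 -0.14177151  0.12733379] [-0.24196608 -0.20009513 -4.33040021] 0.0330007108714025 179.05318158832554 [8.76597457e-06 8.26245420e-03 9.99965728e-01 5.24267272e-04]
```

View pics/s6.png

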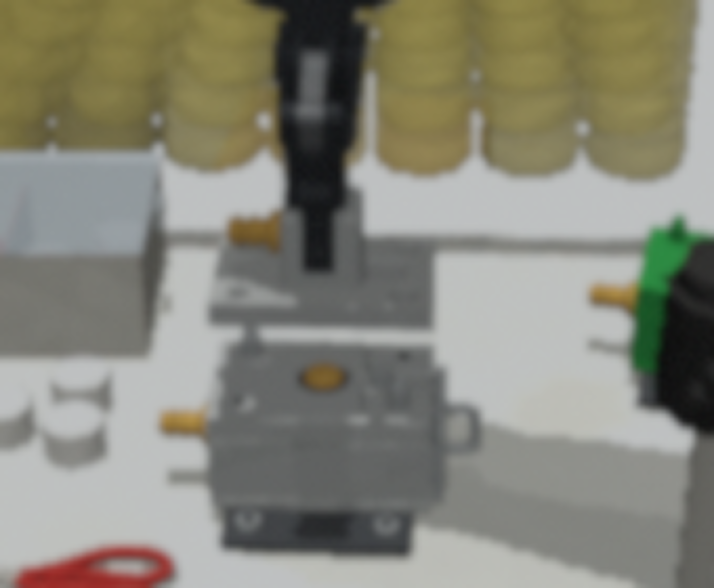

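View pics/t6.png

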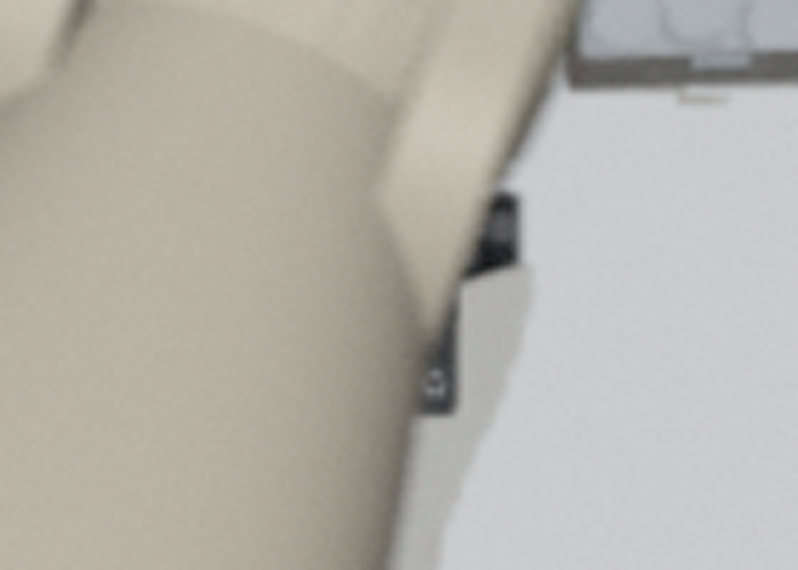

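The side view shows the cover level above the block, its barb at (255,230) on the back side. Its lower near edge runs from (210,325) to (433,328). I'll measure the offset between cover and block in this same camera.

```bash
python3 - <<'E'
from h import *
np.set_printoptions(precision=4,suppress=True)
g=cv2.imread("pics/side6.png");hsv=cv2.cvtColor(g,cv2.COLOR_BGR2HSV)
gr=cv2.cvtColor(g,cv2.COLOR_BGR2GRAY)
print("row scan flange face y=205"); 
for r in(203,205): print(r,gr[r,234:250],gr[r,286:300])
for c in(245,260,275,288): print(c,gr[196:222,c])
z=get_state()["tcp_pos"][2]-.018;print("z under",z)
S=(190,130)
for p in((210,323),(433,327)): print("cover near bottom",onz("side",c2p(p,S,4.2),z))
for p in((209,307),(433,311)): print("cover near top",onz("side",c2p(p,S,4.2),z+.012))
# block in first side pic, c2 crop
S2=(220,170)
for p,zz,n in(((268,284),.0625,"poppet"),((171,222),.075,"rear dowel tip"),((155,316),.06,"screw RL"),((375,254),.06,"screw FR"),((112,343),.06,"near edge rear corner"),((417,347),.06,"near edge front corner")):
    print(n,onz("side",c2p(p,S2),zz))
E
```

```text
row scan flange face y=205
203 [191 192 191 189 178 154 126 112 110 109 109 110 111 112 112 112] [ 99  99  99  99  99 102 120 153 181 190 191 192 192 192]
205 [191 191 191 189 178 152 121 105 102 102 102 102 102 101 100 100] [ 98  97  97  97  97 102 122 155 181 190 192 191 191 192]
245 [132 142 137 126 128 133 125 110 101 102 113 140 168 180 172 150 126 112
 107 106 105 104 103 103 102 102]
260 [ 97  98  99 104 112 121 117 106  99  98 105 131 163 178 169 143 115 103
 102 102 102  99  95  90  89  92]
275 [ 90  93  97 101 102 102 103 102  98  97 100 118 150 172 173 151 120 103
 100 101 101 101 102 102 102 100]
288 [102 102 101  98  95  96  99  99  98  97  99 110 140 168 179 167 140 113
 101  98 101 102 104 102  99  97]
z under 0.10933379383136262
cover near bottom [ 0.6653 -0.1109  0.1093]
cover near bottom [ 0.5668 -0.1108  0.1093]
cover near top [ 0.6645 -0.1045  0.1213]
cover near top [ 0.5671 -0.1044  0.1213]
poppet [ 0.6171 -0.1414  0.0625]
rear dowel tip [ 0.6518 -0.1609  0.075 ]
screw RL [ 0.6547 -0.1238  0.06  ]
screw FR [ 0.5803 -0.1662  0.06  ]
near edge rear corner [ 0.6676 -0.107   0.06  ]
near edge front corner [ 0.5656 -0.1078  0.06  ]
```

Emit:
jog_arm:
  plan:
    - [0.0008,0.0005,-0.007,0,0,0]
    - [0,0,-0.007,0,0,0]
    - [0,0,-0.006,0,0,0]
    - [0,0,-0.005,0,0,0]
    - [0,0,-0.003,0,0,0]
    - [0,0,0,0,0,0]
    - [0,0,0,0,0,0]
    - [0,0,0,0,0,0]
    - [0,0,0,0,0,0]
    - [0,0,0,0,0,0]

```text
clock: 13.55
tcp_pos: [0.6167, -0.1444, 0.0996]
orientation: [0.0, 0.011, 1.0, -0.0]
wrist_force: [-0.4, -0.3, -3.9]
finger_gap: 0.0327
```

```bash
python3 - <<'E'
from h import *
np.set_printoptions(precision=4,suppress=True)
acc=[];P=[]
for i in range(4):
    acc.append(read_camera("side").astype(float)); s=get_state();P.append(s["tcp_pos"])
P=np.array(P);print(P.mean(0),P.std(0))
im=np.mean(acc,0)[:,:,::-1];cv2.imwrite("pics/side7.png",im.astype(np.uint8))
a=im.astype(np.uint8)[150:260,210:320];cv2.imwrite("pics/s7.png",cv2.resize(a,None,fx=5.4,fy=5.4,interpolation=cv2.INTER_CUBIC))
q=s["orientation"];print(2*np.degrees(np.arctan2(q[2],q[1])),q,s["wrist_force"])
E
```

```text
[ 0.6166 -0.1443  0.0995] [0.     0.     0.0001]
178.7955485185231 [0.0001 0.0105 0.9999 0.    ] [-0.6113 -0.1716 -4.01  ]
```

View pics/s7.png

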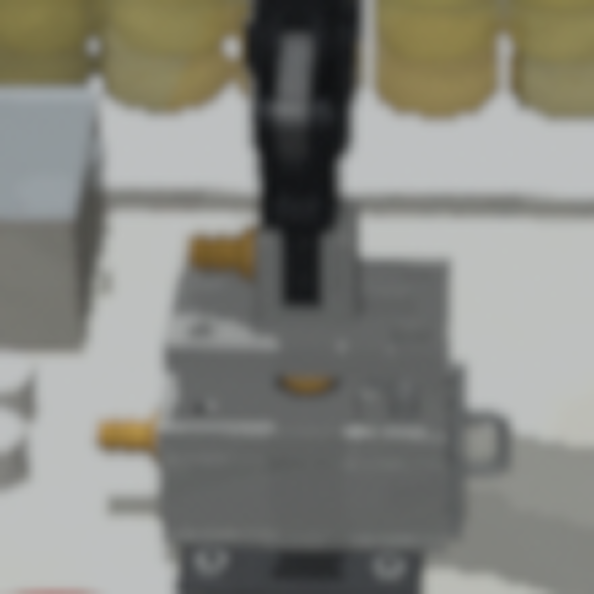

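```bash
python3 - <<'E'
from h import *
np.set_printoptions(precision=4,suppress=True)
g=cv2.cvtColor(cv2.imread("pics/side7.png"),cv2.COLOR_BGR2GRAY).astype(float)
def cross(r,c0,c1,lo,hi):
    v=g[r,c0:c1];m=(lo+hi)/2
    for i in range(len(v)-1):
        if (v[i]-m)*(v[i+1]-m)<=0: return c0+i+(v[i]-m)/(v[i]-v[i+1])
def ony(p,y):
    o,d=ray("side",p);return o+d*(y-o[1])/d[1]
for r in(215,216,217): print(r,g[r,232:248],g[r,286:300])
for r in(236,238,240,242): print(r,g[r,232:248],g[r,286:300])
for r in(215,216,217):
    L=cross(r,234,250,105,190);R=cross(r,286,300,98,190)
    print("cover",r,L,R,ony((L,r),-.1107),R and ony((R,r),-.1107))
for r in(233,240,242,244,246):
    L=cross(r,234,248,100,190);
    print("block",r,L,L and ony((L,r),-.1087))
g0=cv2.cvtColor(cv2.imread("pics/side0.png"),cv2.COLOR_BGR2GRAY).astype(float);g=g0
print("clean"); 
for r in(233,240,242,244,246):
    L=cross(r,234,248,100,190);
    print("block",r,L,L and ony((L,r),-.1087)); print(g[r,286:306])
E
```

```text
215 [191. 191. 191. 191. 191. 191. 188. 173. 143. 115. 106. 105. 105. 105.
 105. 106.] [ 98.  98.  99.  99.  99. 104. 122. 153. 177. 186. 189. 191. 191. 191.]
216 [191. 191. 191. 191. 191. 191. 187. 173. 142. 112. 100. 100.  99. 100.
 100. 100.] [ 97.  97.  97.  97.  98. 102. 116. 143. 164. 175. 182. 189. 191. 191.]
217 [191. 191. 191. 191. 191. 191. 188. 174. 146. 115. 103. 100. 100. 100.
 100. 100.] [ 97.  96.  97.  96.  97. 100. 110. 126. 141. 154. 171. 185. 190. 191.]
236 [190. 190. 190. 190. 189. 182. 163. 134. 111. 105. 104. 103. 102. 100.
  99. 100.] [101. 101. 101. 102. 102. 101.  96.  92.  93.  97. 104. 111. 114. 114.]
238 [191. 191. 191. 191. 191. 188. 175. 147. 116. 102.  99.  99.  99.  98.
  97.  97.] [ 99.  99.  99.  98.  98.  98.  96.  93.  94. 101. 112. 122. 125. 126.]
240 [186. 186. 186. 186. 185. 182. 170. 142. 112. 100.  98.  97.  98.  98.
  98.  99.] [ 97.  97.  97.  97.  97.  97.  95.  93.  95. 104. 119. 132. 136. 137.]
242 [149. 149. 148. 148. 148. 145. 137. 120. 105.  99.  99.  99. 100. 100.
 100. 100.] [ 97.  97.  98.  98.  98.  98.  95.  93.  94. 102. 115. 126
[... 421 characters left out ...]
 244 None None
block 246 239.16666666666666 [ 0.6696 -0.1087  0.0205]
clean
block 233 None None
[ 95.  96.  97.  95.  96.  94.  91.  92. 103. 109. 116. 126. 136. 142.
 143. 141. 131. 113. 104. 104.]
block 240 238.66666666666666 [ 0.6699 -0.1087  0.0349]
[93. 92. 92. 92. 92. 93. 91. 90. 89. 89. 89. 89. 89. 90. 90. 90. 90. 90.
 90. 89.]
block 242 None None
[92. 93. 93. 93. 93. 93. 92. 90. 90. 90. 89. 89. 89. 89. 90. 89. 90. 89.
 89. 90.]
block 244 None None
[93. 94. 94. 94. 94. 94. 93. 94. 94. 94. 93. 93. 94. 93. 93. 93. 92. 93.
 92. 93.]
block 246 238.95238095238096 [ 0.67   -0.1087  0.0205]
[ 94.  94.  94.  93.  94.  98. 105. 112. 115. 115. 114. 114. 114. 114.
 113. 113. 111. 111. 111. 112.]
```

The offset estimates agree on about +1.2 mm in x and +0.8 mm in y. I'll shift by that and lower the cover over the dowel noses, watching the side forces.

Emit:
jog_arm:
  plan:
    - [0.0006,0.0004,0,0,0,0]
    - [0.0006,0.0004,0,0,0,0]
    - [0,0,-0.002,0,0,0]
    - [0,0,-0.002,0,0,0]
    - [0,0,-0.002,0,0,0]
    - [0,0,-0.002,0,0,0]
    - [0,0,-0.002,0,0,0]
    - [0,0,0,0,0,0]
    - [0,0,0,0,0,0]
    - [0,0,0,0,0,0]

```text
clock: 14.75
tcp_pos: [0.6178, -0.1436, 0.0894]
orientation: [0.0, 0.011, 1.0, 0.0]
wrist_force: [0.4, 0.5, -3.7]
finger_gap: 0.0331
```

Emit:
jog_arm:
  plan:
    - [0,0,-0.001,0,0,0]
    - [0,0,-0.001,0,0,0]
    - [0,0,-0.001,0,0,0]
    - [0,0,-0.001,0,0,0]
    - [0,0,-0.0005,0,0,0]
    - [0,0,0,0,0,0]
    - [0,0,0,0,0,0]
    - [0,0,0,0,0,0]
    - [0,0,0,0,0,0]
    - [0,0,0,0,0,0]

```text
clock: 15.75
tcp_pos: [0.6178, -0.1436, 0.0849]
orientation: [0.0, 0.011, 1.0, 0.0]
wrist_force: [0.0, 0.2, -3.7]
finger_gap: 0.0329
```

```bash
python3 - <<'E'
from h import *
s=get_state();print(s["tcp_pos"],s["wrist_force"],s["ft_torque"],s["orientation"],s["finger_gap"])
a=np.ascontiguousarray(read_camera("side")[150:260,210:320,::-1]);cv2.imwrite("pics/s8.png",cv2.resize(a,None,fx=5.4,fy=5.4,interpolation=cv2.INTER_CUBIC))
E
```

```text
[ 0.61776112 -0.14355331  0.08485433] [ 2.05627577e-03  1.63098758e-01 -3.69715173e+00] [ 0.01129029 -0.01356309  0.01758655] [1.50826155e-05 1.05241629e-02 9.99944619e-01 2.75870784e-05] 0.032898921393802544
```

View pics/s8.png

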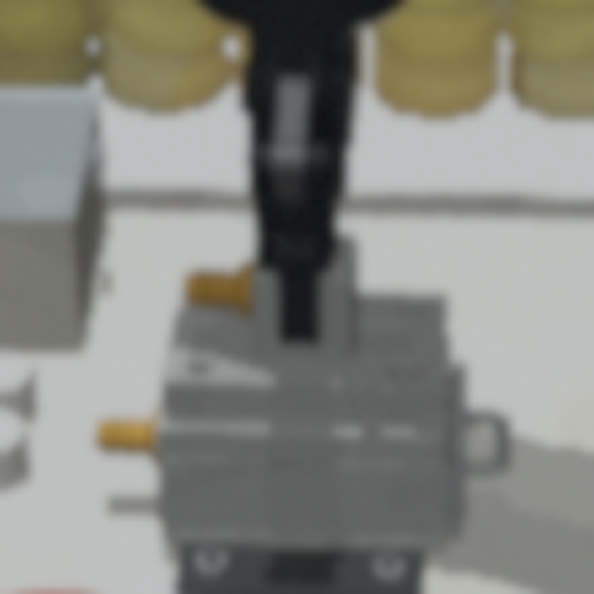

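There is no side force and the cover is below the nose tapers, so the dowels are in their holes. I'll keep lowering.

Emit:
jog_arm:
  plan:
    - [0,0,-0.001,0,0,0]
    - [0,0,-0.001,0,0,0]
    - [0,0,-0.001,0,0,0]
    - [0,0,-0.001,0,0,0]
    - [0,0,-0.0005,0,0,0]
    - [0,0,-0.0005,0,0,0]
    - [0,0,0,0,0,0]
    - [0,0,0,0,0,0]
    - [0,0,0,0,0,0]
    - [0,0,0,0,0,0]
  force: 100

```text
clock: 16.8
tcp_pos: [0.6179, -0.1436, 0.0802]
orientation: [0.0, 0.011, 1.0, -0.0]
wrist_force: [-2.0, 1.3, 5.7]
finger_gap: 0.0327
```

Emit:
jog_arm:
  plan:
    - [0,0,-0.0005,0,0,0]
    - [0,0,-0.0005,0,0,0]
    - [0,0,-0.0005,0,0,0]
    - [0,0,-0.0005,0,0,0]
    - [0,0,0,0,0,0]
    - [0,0,0,0,0,0]
    - [0,0,0,0,0,0]
    - [0,0,0,0,0,0]
    - [0,0,0,0,0,0]
    - [0,0,0,0,0,0]

```text
clock: 17.8
tcp_pos: [0.618, -0.1436, 0.0786]
orientation: [0.0, 0.011, 1.0, -0.0]
wrist_force: [-2.2, 1.2, 6.1]
finger_gap: 0.0323
```

Emit:
jog_arm:
  plan:
    - [0,0,-0.0005,0,0,0]
    - [0,0,-0.0005,0,0,0]
    - [0,0,-0.0005,0,0,0]
    - [0,0,-0.0005,0,0,0]
    - [0,0,0,0,0,0]
    - [0,0,0,0,0,0]
    - [0,0,0,0,0,0]
    - [0,0,0,0,0,0]
    - [0,0,0,0,0,0]
    - [0,0,0,0,0,0]

```text
clock: 18.8
tcp_pos: [0.618, -0.1436, 0.0785]
orientation: [0.001, 0.011, 1.0, -0.0]
wrist_force: [-7.4, 2.2, 16.3]
finger_gap: 0.0323
```

Height has stalled at 0.0785 m, with the underside at about 60 mm, so the cover is seated. I'll press about 1.5 mm further for margin and ease x slightly to relieve the side force.

Emit:
jog_arm:
  plan:
    - [-0.0005,0,-0.0005,0,0,0]
    - [-0.0005,0,-0.0005,0,0,0]
    - [0,0,-0.0005,0,0,0]
    - [0,0,0,0,0,0]
    - [0,0,0,0,0,0]
    - [0,0,0,0,0,0]
    - [0,0,0,0,0,0]
    - [0,0,0,0,0,0]
    - [0,0,0,0,0,0]
    - [0,0,0,0,0,0]

```text
clock: 19.8
tcp_pos: [0.618, -0.1437, 0.0785]
orientation: [0.002, 0.01, 1.0, -0.0]
wrist_force: [-7.2, 3.0, 23.1]
finger_gap: 0.0323
```

```bash
python3 - <<'E'
from h import *
im=read_camera("side")
s=get_state();print(s["tcp_pos"],s["wrist_force"],s["ft_torque"],s["orientation"],s["finger_gap"])
a=np.ascontiguousarray(im[150:260,210:320,::-1]);cv2.imwrite("pics/s9.png",cv2.resize(a,None,fx=5.4,fy=5.4,interpolation=cv2.INTER_CUBIC))
E
```

```text
[ 0.61799231 -0.1436551   0.07845697] [-7.06615945  2.64299733 23.20016094] [ 0.83250598  1.55856124 -0.03886709] [ 2.23316300e-03  1.04409904e-02  9.99942914e-01 -4.08426144e-04] 0.032069217357695745
```

View pics/s9.png

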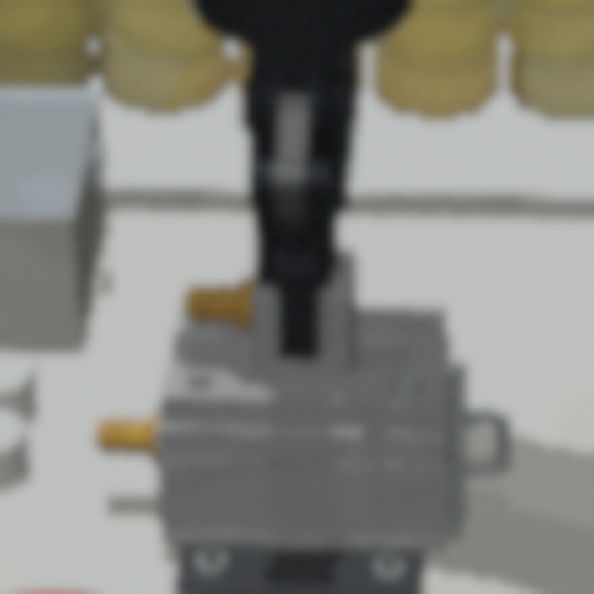

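The cover sits flat on the block, with its barb at crop (220,303) on the same side as the block's barb at (128,435). The drawer is still home at (485,445). Force and height are steady, so I'm handing in.

```bash
python3 - <<'E'
from workcell import *
print(hand_in()); s=get_state();print(s["clock"],s["tcp_pos"],s["wrist_force"],s["finger_gap"])
E
```

```text
the job is handed in; nothing more can be done
None
the job is handed in; nothing more can be done
```

I pushed the drawer home, set the cover over both dowels with its barb at the back, and handed in at about 20 s still gripping it and pressing it down. `hand_in` gave no verdict, so these are my own last checks:

- **Drawer:** the tool stopped against a firm stop at 11 N. From above, the lug measured at its home place to within about 1 mm, and the drawer still looked home in the last side picture.
- **Seating:** the cover slid over the dowels with no side force. Its height then stopped changing at about 60.1 mm, which is flush, while the force kept rising. Tool tilt was about 0.005 rad.
- **Pressing:** the last wrist reading was 23 N upward. I work that out as about 16 N of cover on block, after the 11 N valve spring and the cover's weight. The grip was set to 100 N with the fingers 32 mm apart, and I saw no slip.
- **Disagreements:** my x offset estimates differed by about 1.5 mm (0.5 to 2 mm), so I used 1.2 mm. A steady side force of about 7 N remained at the end, probably a dowel or face friction, and a 1 mm easing in x didn't remove it.
- **Not checked:** the arm hid the block from the top camera, so hole-to-dowel alignment and poppet travel are inferred from the fit and height. I didn't re-measure the beaker, hex key or caps, but the arm never worked near them.

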